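# Find a scanner wand's balance point on a fulcrum edge

### The arm

A 6-joint arm with a two-finger parallel gripper is mounted at the origin on the work surface. World frame = base frame: x ahead of the robot, y to its left, z up, the work surface at z = 0. Lengths are in m, angles in rad, forces in N, time in s.
With the tool pointing down it reaches from about 0.35 to 0.975 m from the base axis. Payload 4.9 kg.
Tool frame: the origin (TCP) lies at the very end of the fingers, on their centre line; the grasp point (between the pads) lies 19 mm behind it; z points along the fingers, y is the line along which they close (so a half turn about z gives the same grasp; the last joint's range is limited). The gripper opens to 85 mm and grips with 20 to 120 N. Pads are 22 mm wide; open, the fingers measure 114 mm over their backs; the gripper's body (76 mm by 85 mm) begins 54 mm behind the grasp point. The pads swing forward as they close: fully open they stand 13 mm farther back than shut.
Start: joints at [1.151, 0.053, 1.613, -0, 1.476, -0.119], TCP at [0.185, 0.597, 0.231] pointing down, gripper open.
Joint ranges: [-3.01, 3.01], [-1.01, 2.22], [0.06, 2.58], [-1.02, 4.17], [0.09, 2.62], [-3.14, 3.14]. Speed limits (rad/s): [2.57, 2.57, 3.14, 3.14, 3.14, 3.14].

### API

Orientations are given as a rotation vector (axis times angle).
In Python, from station import ctrl gives the robot as it stands. The module is installed in compiled form; this text tells all that it offers.
- The arm moves only by the tool jog_arm, never from a script. Its argument "steps" is a list of rows, each an object with "delta_rot": the turn, a rotation vector about the tool's x, y, z in degrees, a list of three; "linear": the shift along the tool's x, y, z in m, a list of three; "grip": the finger opening in m, from 0 to 0.0854. In form: [{"delta_rot": [rx, ry, rz], "linear": [x, y, z], "grip": grip}, ...]. A call has 1 to 10 rows; each row shifts and turns the commanded pose from where the row before left it, along the tool's axes as they then stand; what a row does not reach is not made up. A row lasts 1/10 s, in which the tool goes at most 50 mm and 8.59 degrees, less where a joint would pass 70% of its speed; a pose out of reach is approached as far as the arm can. A call with a gripper value outside its range is refused whole. The fingers move at their own pace and stop on an object; "newtons" is the grip in N (left out, the last holds). Time passes only in rows, so rows that do not move let the fingers close. It gives the time, the measured TCP pose, the force, the opening and the grip force at its end, in the units of the state.
- ctrl.get_obs(): the state, without advancing time (a new reading comes with each control period).
- ctrl.get_image(name): name is "scene" or "top"; returns (picture, depth): 400x640x3 uint8, red, green, blue; 400x640 float32, m along the optical axis (not along the pixel's ray), 0 where there is no reading.
- ctrl.camera_info(name): a dict with "camera_matrix" (3x3 intrinsics, pixels), "R" (3x3) and "t" (3): a world point X has camera coordinates R X + t. Camera axes: x right, y down, z forward; pixel columns grow to the right and rows downward; lengths in m; the calibration is good to about 2 mm. A picture is of the moment at which its call begins. camera_info takes no time and is no camera call.
- ctrl.finish_job(): hands the job in; it is judged then, once.
The state is a dict: "t": time; "q": joint angles; "dq": joint speeds; "effort": joint torques, N m; "tool_pos": TCP position; "tool_rot": TCP orientation; "contact_force": force on the tool from outside, world axes, zero at the start; "wrist_torque": the same for the moment, N m; "opening": finger opening in m; "grip_force": force on a finger pad.
Only numpy, scipy, OpenCV 4.12 (cv2) and the standard library are available. Lean on these libraries where they do the work, as an engineer would, in place of code of your own. Each camera call takes 0.05 s, during which the arm holds its last target. There are 200 camera calls.

### The job

Take the white scanner wand out of its dock and balance it level across the sprung fulcrum edge of the jig, square to the edge and with its black-banded tail on the red pointer's side, so that it stays there by itself; set it down gently, never driving the sprung edge to its stop, and never let the wand tip. Then record the balance point: slide the red pointer along its scale until it is level with the wand's tail end, leaving the wand balanced and everything else on the bench undisturbed.

Things in the scene. Friction and masses are not known exactly. Their poses are not given: they have to be found in the camera images.
- wand: White scanner wand 240 mm long; origin on its flat underside at mid-length, x to the nose, z up. Body (x -120 to +65 mm) 32 wide, 36 tall; nose (+65 to +120) 22 wide, 24 tall. Black band at x -98. 0.33 to 0.41 kg; a hidden battery puts the centre of mass anywhere up to 50 mm either side of mid-length: it cannot be seen, only felt or found by balancing. Starts upright in the dock.
- wand_tail (a point): Centre of the wand's flat tail end face: 120 mm behind the wand's origin (x = -120 mm), 18 mm above the underside.
- dock: Fixed grey dock 210 mm long (x), 66 wide; origin on the bench under its centre. Two white saddles, 16 mm long, at x -88 and +88 mm carry the wand's underside 45 mm above the bench; lips rise 8 mm more at its sides. Between the saddles the wand is free to grasp from above (dock plate 10 mm high). Lift straight up over 10 mm to clear the lips.
- jig: Fixed aluminium balance jig; origin on the bench under the fulcrum. A balanced wand lies along the jig's y axis, tail to +y. The pointer's rail (top 24 mm high) lies along y at x = -110 mm, y -17 to +227 mm. The fulcrum stands on a 22 mm square post 52 mm tall.
- fulcrum: Sprung fulcrum; origin at the centre of its flat top, 90 mm above the bench unloaded. The top is only 10 mm along the wand (jig y) and 24 mm across (jig x), narrower than the wand, so fingers pass on both sides. The wand stays only if its centre of mass is above this top. It sinks straight down 1 mm per 2 N (about 2 mm under the wand) to a hard stop at 8 mm (16 N).
- pointer (a joint): Sliding pointer, metres: 0 at the far (+y) end of its track, grows to 0.14 as it is slid along the jig's -y, towards the fulcrum. The pointer is at jig y = 0.205 - value. Friction about 1.5 N; it stays where it is left. It starts near the far end.
- pointer_grip (a point): Top centre of the pointer's upright red grip: a post 20 by 20 mm in section, from 38 to 120 mm above the bench, at jig x = -110 mm. Can be gripped from above (across the jig's y) or pushed.
- pointer_tip (a point): Tip of the red pointer arm, 100 mm above the bench, at jig x = -40 mm; the arm is 10 mm tall and 3 mm thick and points along +x of the jig towards the wand's line. Its y axis is the jig's y. Level with the tail means: same jig y as the tail end face.
- jaw_model: Bystander: plaster dental model 50 mm square, 22 mm high; origin under its centre.
- carton: Bystander: cardboard carton 110 x 80 x 35 mm; origin under its centre.
- clear_box: Bystander: clear plastic box 100 x 80 x 45 mm; origin under its centre.
- screwdriver: Bystander: screwdriver 150 mm long lying along its x.
- jar: Bystander: small jar 44 mm across, 50 mm high; origin under its centre.
- nose_cap: Bystander: blue spare nose cap 32 mm across, 45 mm high; origin under its centre.
- tray: Bystander: yellow parts tray 120 x 160 mm, 35 mm high; origin under its centre.
Not all that is in view belongs to the job. What is shaped like the wand but orange is not meant.

How it is judged:
By the outcome, as a careful person would: the job done as asked, in the order asked, and still so for the second after the job is handed in, with the robot touching nothing.
It also fails if it takes over 72 s, if anything falls off the work surface, if the arm or the gripper's body presses on something with over 40 N, if the wrist force passes 120 N, or if a joint passes its speed limit or range.

## Working session

There is one attempt and no reset: what is moved stays moved. The work goes in short steps, Python scripts to look and compute and a tool call to move; the robot and the scene stay as the last step left them, time stands still between calls to the robot, and variables do not carry over. Pictures are saved under pics/ and viewed, at most 10 in all, crops included, and the job is handed in when it is done.

Besides the shell and the picture viewer there is one more tool, called after ">>>" as name([rows], argument=value, ...), one row to a line, values as JSON. jog_arm: Moves the arm, as the interface text tells. Its arguments: {"type":"object","properties":{"steps":{"type":"array"},"newtons":{"type":"number"}},"required":["steps"]}

```bash
mkdir -p pics; python3 - <<'E'
from station import ctrl
import cv2,numpy as np
for n in("scene","top"):
    p,d=ctrl.get_image(n); cv2.imwrite(f"pics/{n}0.png",p[:,:,::-1]); np.savez(f"{n}0.npz",p=p,d=d)
    print(n,ctrl.camera_info(n))
print(ctrl.get_obs())
E
```

```text
scene {'camera_matrix': array([[445.88089598,   0.        , 327.4714768 ],
       [  0.        , 445.88089598, 202.92651527],
       [  0.        ,   0.        ,   1.        ]]), 'R': array([[-0.27239705,  0.96207788, -0.01435277],
       [ 0.67184779,  0.17950243, -0.71860937],
       [-0.68878182, -0.20538995, -0.69526583]]), 't': array([ 0.17506435, -0.28070114,  1.71218994])}
top {'camera_matrix': array([[378.79037277,   0.        , 322.80637776],
       [  0.        , 378.79037277, 200.83850534],
       [  0.        ,   0.        ,   1.        ]]), 'R': array([[-0.00290741, -0.99944951,  0.0330488 ],
       [-0.98833955, -0.00215938, -0.15225066],
       [ 0.15223821, -0.03310609, -0.9877892 ]]), 't': array([-0.06470397,  0.53188423,  1.12707322])}
{'t': 0.1, 'q': array([ 1.15103869e+00,  5.32792771e-02,  1.61416741e+00, -2.52723888e-05,
        1.47599975e+00, -1.18964144e-01]), 'dq': array([ 0.00129595, -0.00079617, -0.00390888,  0.00146515, -0.00193709,
       -0.00155864]), 'effort': array([ 1.28494426e-04, -3.94903493e+01, -3.71362603e+01, -1.79211665e-04,
        3.92289046e-03, -2.19760585e-05]), 'tool_pos': array([0.1849254 , 0.5964202 , 0.23018673]), 'tool_rot': array([-4.70631899e-01, -3.10566499e+00,  2.81700576e-03]), 'contact_force': array([-0.61540994,  0.24593149, -0.58250614]), 'wrist_torque': array([ 0.00547185, -0.00840752,  0.06581101]), 'grip_force': 0.0, 'opening': 0.08529529530782859}
```

View pics/top0.png

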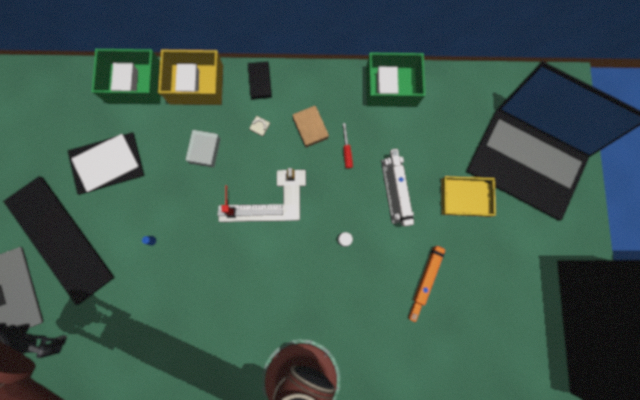

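View pics/scene0.png

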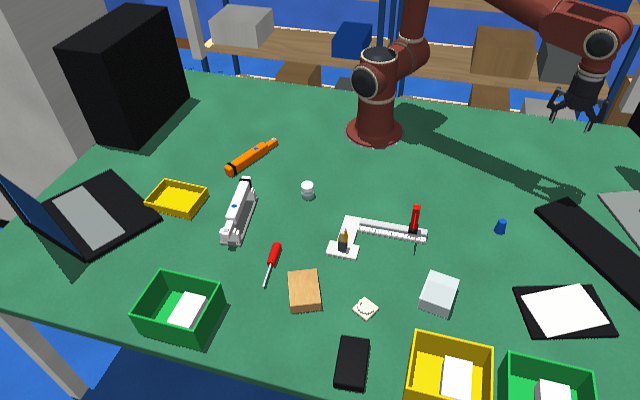

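Wand candidates: the white one in the dock at top (398,188) / scene (238,210), and the orange one at top (427,284) / scene (250,157), which is a decoy. I choose the white one. The fulcrum is at top (290,174), the red pointer at top (229,210), and the rail runs along row 211. Next, a close crop and measurements.

```bash
cat >h.py <<'E'
import cv2,numpy as np
from station import ctrl
I={n:ctrl.camera_info(n) for n in("scene","top")}
def ray(n,u,v,z):
    c=I[n];K,R,t=c["camera_matrix"],c["R"],np.array(c["t"])
    o=-R.T@t; d=R.T@np.linalg.solve(K,[u,v,1.]); return o+d*(z-o[2])/d[2]
def pix(n,X):
    c=I[n];p=c["camera_matrix"]@(c["R"]@np.array(X)+c["t"]); return p[:2]/p[2]
def cloud(n,d):
    c=I[n];K,R,t=c["camera_matrix"],c["R"],np.array(c["t"])
    v,u=np.mgrid[:400,:640]; P=np.stack([(u-K[0,2])/K[0,0]*d,(v-K[1,2])/K[1,1]*d,d],-1)
    return (P-t)@R
def tri(a,b):
    A=[];B=[]
    for n,(u,v) in(("scene",a),("top",b)):
        c=I[n];P=c["camera_matrix"]@np.c_[c["R"],c["t"]]
        for w,k in((u,0),(v,1)): A.append(w*P[2,:3]-P[k,:3]);B.append(P[k,3]-w*P[2,3])
    return np.linalg.lstsq(np.array(A),np.array(B),rcond=None)[0]
E
python3 - <<'E'
from h import *
t=np.load("top0.npz");s=np.load("scene0.npz")
a=cv2.resize(t["p"][140:235,370:430],None,fx=6,fy=6,interpolation=2)
b=cv2.resize(t["p"][160:230,210:310],None,fx=4,fy=4,interpolation=2)
c=cv2.resize(s["p"][195:265,320:435],None,fx=4,fy=4,interpolation=2)
o=np.zeros((572,830,3),np.uint8);o[:570,:360]=a;o[:280,365:765]=b;o[285:565,365:825]=c
cv2.imwrite("pics/crop.png",cv2.resize(o[:,:,::-1],(798,550)))
P=cloud("top",t["d"])
def rep(nm,m):
    q=P[m];print(nm,len(q),q.mean(0).round(4),q.min(0).round(3),q.max(0).round(3))
    print("  rect",cv2.minAreaRect((q[:,:2]*1000).astype(np.float32)))
u=np.zeros((400,640),bool)
w=u.copy();w[140:235,375:425]=1
for lo,hi in((.055,.075),(.075,.095),(.04,.055)): rep(("wand",lo),w&(P[...,2]>lo)&(P[...,2]<hi))
j=u.copy();j[155:230,210:310]=1
for lo,hi in((.015,.032),(.08,.095),(.096,.106),(.108,.13)): rep(("jig",lo),j&(P[...,2]>lo)&(P[...,2]<hi))
E
```

```text
('wand', 0.055) 248 [ 0.6058 -0.2887  0.0669] [ 0.455 -0.334  0.055] [ 0.692 -0.268  0.075]
  rect ((574.80615234375, -301.86053466796875), (240.16151428222656, 39.14036560058594), 9.563636779785156)
('wand', 0.075) 611 [ 0.5456 -0.3047  0.0804] [ 0.457 -0.333  0.075] [ 0.638 -0.278  0.087]
  rect ((547.219970703125, -305.40399169921875), (184.6405029296875, 33.50142288208008), 7.986841201782227)
('wand', 0.04) 109 [ 0.5918 -0.2881  0.0488] [ 0.456 -0.34   0.04 ] [ 0.68  -0.26   0.055]
  rect ((568.3353271484375, -301.5782165527344), (227.46951293945312, 56.136268615722656), 8.236727714538574)
('jig', 0.015) 544 [0.5234 0.1299 0.0214] [ 0.478 -0.006  0.015] [0.68  0.292 0.031]
  rect ((562.4443359375, 153.64163208007812), (298.09478759765625, 195.0111846923828), 81.44487762451172)
('jig', 0.08) 49 [0.5956 0.0611 0.0874] [0.491 0.029 0.08 ] [0.624 0.21  0.093]
  rect ((559.5205078125, 122.36244201660156), (27.098350524902344, 222.05245971679688), 31.19475746154785)
('jig', 0.096) 44 [0.5265 0.2179 0.1022] [0.489 0.209 0.097] [0.568 0.225 0.106]
  rect ((528.114013671875, 215.0647430419922), (15.211661338806152, 79.26714324951172), 87.18710327148438)
('jig', 0.108) 57 [0.4992 0.2177 0.1189] [0.49  0.209 0.109] [0.523 0.228 0.124]
  rect ((506.3976135253906, 218.48606872558594), (33.567386627197266, 18.912273406982422), 1.8142002820968628)
```

View pics/crop.png

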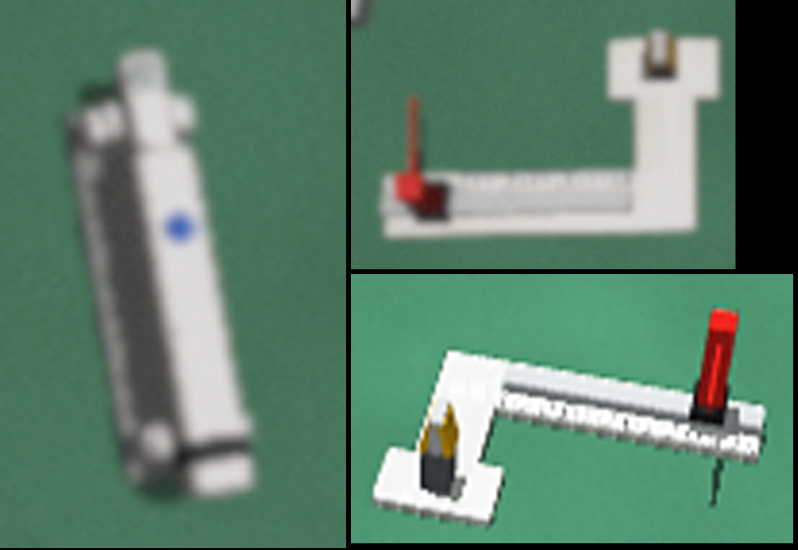

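```bash
python3 - <<'E'
from h import *
from scipy.spatial.transform import Rotation as Ro
t=np.load("top0.npz");s=np.load("scene0.npz");p=t["p"]
P=cloud("top",t["d"]); PS=cloud("scene",s["d"])
hsv=cv2.cvtColor(p,cv2.COLOR_RGB2HSV)
def edge(nm,m,z,r=None):
    c=max(cv2.findContours(m.astype(np.uint8),0,1)[0],key=len)[:,0]
    X=np.array([ray("top",u,v,z)[:2]*1000 for u,v in c],np.float32); print(nm,np.round(np.concatenate([np.ravel(k) for k in cv2.minAreaRect(X)]),1))
def box(a,b,c,d):
    m=np.zeros((400,640),bool);m[a:b,c:d]=1;return m
# wand body axis: mean lateral per row bin from depth points on the top
m=box(140,235,375,425)&(P[...,2]>.074)&(P[...,2]<.09); q=P[m]
xs=np.arange(.465,.635,.01);mid=[(q[abs(q[:,0]-x)<.006,1].min()+q[abs(q[:,0]-x)<.006,1].max())/2 for x in xs]
k=np.polyfit(xs,mid,1);print("wand yaw",np.degrees(np.arctan(k[0])),"y at .55",np.polyval(k,.55),"median z",np.median(q[:,2]))
# jig
w=(hsv[...,1]<50)&(hsv[...,2]>140)
m=w&box(165,230,210,310);edge("plate",m,.01)
X=P[box(203,220,235,285)&(P[...,2]>.019)&(P[...,2]<.03)];print("rail",np.polyfit(X[:,1],X[:,0],1),np.median(X,0),X.min(0),X.max(0))
for nm,Q,bx in(("top",P,box(155,200,275,305)),("scene",PS,box(215,262,325,360))):
    X=Q[bx&(Q[...,2]>.083)&(Q[...,2]<.097)];print("fulc",nm,len(X),X.mean(0),X.min(0),X.max(0))
hs=cv2.cvtColor(s["p"],cv2.COLOR_RGB2HSV)
for nm,Q,h,bx in(("top",P,hsv,box(175,220,210,245)),("scene",PS,hs,box(200,245,400,432))):
    r=bx&((h[...,0]<8)|(h[...,0]>172))&(h[...,1]>130)
    a=Q[r&(Q[...,2]>.114)&(Q[...,2]<.126)];print("grip",nm,len(a),a.mean(0),a.min(0),a.max(0))
    a=Q[r&(Q[...,2]>.09)&(Q[...,2]<.109)&(Q[...,0]>.51)]
    if len(a):print("arm",nm,len(a),a.mean(0),a.min(0),a.max(0),np.polyfit(a[:,0],a[:,1],1))
o=ctrl.get_obs();print(Ro.from_rotvec(o["tool_rot"]).as_matrix().round(3))
E
```

```text
wand yaw 8.09049871836676 y at .55 -0.3044009282394289 median z 0.08035470678936496
plate [556.  127.8 164.8 276.8   1.1]
rail [-0.00315507  0.50122053] [0.50178513 0.13539733 0.02425121] [0.49243578 0.06141649 0.01908743] [0.51535169 0.20685002 0.02949864]
fulc top 33 [0.61252703 0.03569409 0.08937474] [0.60044386 0.0286168  0.08394402] [0.62363132 0.04058191 0.09308356]
fulc scene 38 [0.61395581 0.03677326 0.08785944] [0.60026797 0.0295133  0.08335244] [0.6275418  0.04484049 0.09219723]
grip top 41 [0.49853393 0.21692938 0.11994306] [0.48986112 0.20871029 0.11455864] [0.50758571 0.22519017 0.12446484]
arm top 10 [0.52297836 0.21892061 0.10201371] [0.5124674  0.21802585 0.0996562 ] [0.56235378 0.22081239 0.10540708] [-0.0078293   0.22301516]
grip scene 41 [0.50249543 0.21868358 0.11873689] [0.49059161 0.20929117 0.11449268] [0.51311764 0.22854792 0.12211795]
arm scene 31 [0.53130373 0.22006393 0.10301353] [0.51005471 0.21090275 0.09255083] [0.57246926 0.22714833 0.1087016 ] [-0.01395033  0.22747579]
[[-0.955  0.296 -0.001]
 [ 0.296  0.955 -0.002]
 [ 0.    -0.002 -1.   ]]
```

>>> jog_arm([
  {"delta_rot":[0,0,-8.43],"linear":[0,0,0],"grip":0.0854},
  {"delta_rot":[0,0,-8.43],"linear":[0,0,0],"grip":0.0854},
  {"delta_rot":[0,0,-8.43],"linear":[0,0,0],"grip":0.0854},
  {"delta_rot":[0,0,0],"linear":[-0.0108,-0.0393,0],"grip":0.0854},
  {"delta_rot":[0,0,0],"linear":[-0.0108,-0.0393,0],"grip":0.0854},
  {"delta_rot":[0,0,0],"linear":[-0.0108,-0.0393,0],"grip":0.0854},
  {"delta_rot":[0,0,0],"linear":[-0.0108,-0.0393,0],"grip":0.0854},
  {"delta_rot":[0,0,0],"linear":[-0.0108,-0.0393,0],"grip":0.0854},
  {"delta_rot":[0,0,0],"linear":[-0.0108,-0.0393,0],"grip":0.0854},
  {"delta_rot":[0,0,0],"linear":[-0.0108,-0.0393,0],"grip":0.0854},
], newtons=60)

```text
t: 1.1
tool_pos: [0.2986, 0.3335, 0.2308]
tool_rot: [0.221, -3.133, 0.001]
contact_force: [0.1, 1.1, 0.5]
opening: 0.0849
grip_force: 0.0
```

>>> jog_arm([
  {"delta_rot":[0,0,0],"linear":[-0.0108,-0.0393,0],"grip":0.0854},
  {"delta_rot":[0,0,0],"linear":[-0.0108,-0.0393,0],"grip":0.0854},
  {"delta_rot":[0,0,0],"linear":[-0.0108,-0.0393,0],"grip":0.0854},
  {"delta_rot":[0,0,0],"linear":[-0.0108,-0.0393,0],"grip":0.0854},
  {"delta_rot":[0,0,0],"linear":[-0.0108,-0.0393,0],"grip":0.0854},
  {"delta_rot":[0,0,0],"linear":[-0.0108,-0.0393,0],"grip":0.0854},
  {"delta_rot":[0,0,0],"linear":[-0.0108,-0.0393,0],"grip":0.0854},
  {"delta_rot":[0,0,0],"linear":[-0.0108,-0.0393,0],"grip":0.0854},
  {"delta_rot":[0,0,0],"linear":[-0.0108,-0.0393,0],"grip":0.0854},
  {"delta_rot":[0,0,0],"linear":[-0.0108,-0.0393,0],"grip":0.0854},
])

```text
t: 2.1
tool_pos: [0.4607, -0.0405, 0.2309]
tool_rot: [0.22, -3.134, -0.0]
contact_force: [0.5, 0.5, 0.1]
opening: 0.085
grip_force: 0.0
```

>>> jog_arm([
  {"delta_rot":[0,0,0],"linear":[-0.0108,-0.0393,0],"grip":0.0854},
  {"delta_rot":[0,0,0],"linear":[-0.0108,-0.0393,0],"grip":0.0854},
  {"delta_rot":[0,0,0],"linear":[-0.0108,-0.0393,0],"grip":0.0854},
  {"delta_rot":[0,0,0],"linear":[-0.0108,-0.0393,0],"grip":0.0854},
  {"delta_rot":[0,0,0],"linear":[-0.0108,-0.0393,0],"grip":0.0854},
  {"delta_rot":[0,0,0],"linear":[-0.0108,-0.0393,0],"grip":0.0854},
  {"delta_rot":[0,0,0],"linear":[-0.0108,-0.0393,0],"grip":0.0854},
  {"delta_rot":[0,0,0],"linear":[0,0,0],"grip":0.0854},
  {"delta_rot":[0,0,0],"linear":[0,0,0],"grip":0.0854},
  {"delta_rot":[0,0,0],"linear":[0,0,0],"grip":0.0854},
])

```text
t: 3.1
tool_pos: [0.5736, -0.2997, 0.2309]
tool_rot: [0.221, -3.133, -0.001]
contact_force: [0.4, 0.4, 0.2]
opening: 0.0854
grip_force: 0.0
```

```bash
cat >>h.py <<'E'
def wrench(k=8):
    L=[]
    for i in range(k):
        ctrl.get_image("top"); o=ctrl.get_obs(); L.append(np.r_[o["contact_force"],o["wrist_torque"]])
    L=np.array(L); print("t",o["t"],"pos",o["tool_pos"].round(4),"F",L.mean(0)[:3].round(3),"M",L.mean(0)[3:].round(4),"sd",L.std(0).round(3)); return L.mean(0)
E
python3 -c "
from h import *
wrench()"
```

```text
t 3.5 pos [ 0.574  -0.3003  0.2316] F [0.258 0.087 0.182] M [-0.0002  0.0319  0.0108] sd [0.485 0.396 0.328 0.023 0.028 0.031]
```

>>> jog_arm([
  {"delta_rot":[0,0,0],"linear":[-0.0008,-0.0014,0.03],"grip":0.0854},
  {"delta_rot":[0,0,0],"linear":[0,0,0.04],"grip":0.0854},
  {"delta_rot":[0,0,0],"linear":[0,0,0.04],"grip":0.0854},
  {"delta_rot":[0,0,0],"linear":[0,0,0.03],"grip":0.0854},
  {"delta_rot":[0,0,0],"linear":[0,0,0.025],"grip":0.0854},
  {"delta_rot":[0,0,0],"linear":[0,0,0.015],"grip":0.0854},
  {"delta_rot":[0,0,0],"linear":[0,0,0.009],"grip":0.0854},
  {"delta_rot":[0,0,0],"linear":[0,0,0],"grip":0.05},
  {"delta_rot":[0,0,0],"linear":[0,0,0],"grip":0.04},
  {"delta_rot":[0,0,0],"linear":[0,0,0],"grip":0.02},
])

```text
t: 4.5
tool_pos: [0.5761, -0.3027, 0.0443]
tool_rot: [-0.221, 3.131, -0.003]
contact_force: [0.4, 0.0, -0.4]
opening: 0.0444
grip_force: 0.0
```

>>> jog_arm([
  {"delta_rot":[0,0,0],"linear":[0,0,0],"grip":0.02},
  {"delta_rot":[0,0,0],"linear":[0,0,0],"grip":0.02},
  {"delta_rot":[0,0,0],"linear":[0,0,0],"grip":0.02},
  {"delta_rot":[0,0,0],"linear":[0,0,0],"grip":0.02},
])

```text
t: 4.9
tool_pos: [0.5762, -0.3029, 0.0443]
tool_rot: [-0.221, 3.131, -0.004]
contact_force: [0.1, -1.7, 6.5]
opening: 0.0314
grip_force: 60.4
```

>>> jog_arm([
  {"delta_rot":[0,0,0],"linear":[0,0,-0.004],"grip":0.02},
  {"delta_rot":[0,0,0],"linear":[0,0,-0.006],"grip":0.02},
  {"delta_rot":[0,0,0],"linear":[0,0,-0.008],"grip":0.02},
  {"delta_rot":[0,0,0],"linear":[0,0,-0.006],"grip":0.02},
  {"delta_rot":[0,0,0],"linear":[0,0,0],"grip":0.02},
  {"delta_rot":[0,0,0],"linear":[0,0,0],"grip":0.02},
])

```text
t: 5.5
tool_pos: [0.575, -0.3018, 0.0665]
tool_rot: [-0.221, 3.134, 0.0]
contact_force: [-0.3, 0.5, -3.2]
opening: 0.0315
grip_force: 60.2
```

```bash
python3 -c "
from h import *
w=wrench(30)
from scipy.spatial.transform import Rotation as Ro
o=ctrl.get_obs();R=Ro.from_rotvec(o['tool_rot']).as_matrix();M=w[3:]
print('M tool',R.T@M, 'R y',R[:,1], R[:,0],o['opening'])
p,d=ctrl.get_image('scene');cv2.imwrite('pics/lift.png',cv2.resize(p[150:280,180:320],None,fx=4,fy=4)[:,:,::-1])
"
```

```text
t 7.0 pos [ 0.575  -0.3019  0.0663] F [-0.038 -0.066 -3.42 ] M [ 0.028  -0.1477  0.0051] sd [0.407 0.553 0.496 0.03  0.027 0.032]
M tool [-0.00703609 -0.15016816 -0.00513112] R y [-1.40125845e-01  9.90133702e-01 -1.09548192e-05] [-9.90133702e-01 -1.40125845e-01 -1.13720246e-05] 0.03153538516445867
```

View pics/lift.png

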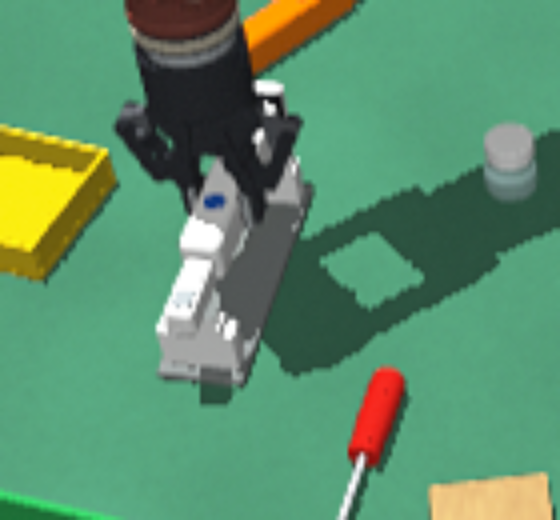

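>>> jog_arm([
  {"delta_rot":[0,0,0],"linear":[0,0,0.008],"grip":0.02},
  {"delta_rot":[0,0,0],"linear":[0,0,0.007],"grip":0.02},
  {"delta_rot":[0,0,0],"linear":[0,0,0.005],"grip":0.02},
  {"delta_rot":[0,0,0],"linear":[0,0,0.0035],"grip":0.02},
  {"delta_rot":[0,0,0],"linear":[0,0,0],"grip":0.02},
  {"delta_rot":[0,0,0],"linear":[0,0,0],"grip":0.055},
  {"delta_rot":[0,0,0],"linear":[0,0,0],"grip":0.055},
  {"delta_rot":[0,0,0],"linear":[0.015,0,0],"grip":0.055},
  {"delta_rot":[0,0,0],"linear":[0.018,0,0],"grip":0.055},
  {"delta_rot":[0,0,0],"linear":[0.012,0,0],"grip":0.055},
])

```text
t: 8.05
tool_pos: [0.5296, -0.3083, 0.0426]
tool_rot: [0.221, -3.134, -0.0]
contact_force: [0.6, 0.1, -0.2]
opening: 0.055
grip_force: 0.0
```

```bash
python3 -c "
from h import *
wrench(14)
o=ctrl.get_obs();print(o['opening'],o['tool_rot'])"
```

```text
t 8.75 pos [ 0.5305 -0.3081  0.0427] F [-0.006 -0.056 -0.033] M [-0.0128  0.0056 -0.013 ] sd [0.476 0.611 0.552 0.026 0.031 0.034]
0.0549231502645935 [ 2.20990928e-01 -3.13374576e+00 -1.50130861e-04]
```

>>> jog_arm([
  {"delta_rot":[0,0,0],"linear":[0,0,0],"grip":0.02},
  {"delta_rot":[0,0,0],"linear":[0,0,0],"grip":0.02},
  {"delta_rot":[0,0,0],"linear":[0,0,0],"grip":0.02},
  {"delta_rot":[0,0,0],"linear":[0,0,0],"grip":0.02},
  {"delta_rot":[0,0,0],"linear":[0,0,-0.004],"grip":0.02},
  {"delta_rot":[0,0,0],"linear":[0,0,-0.006],"grip":0.02},
  {"delta_rot":[0,0,0],"linear":[0,0,-0.008],"grip":0.02},
  {"delta_rot":[0,0,0],"linear":[0,0,-0.007],"grip":0.02},
  {"delta_rot":[0,0,0],"linear":[0,0,0],"grip":0.02},
  {"delta_rot":[0,0,0],"linear":[0,0,0],"grip":0.02},
])

```text
t: 9.75
tool_pos: [0.5306, -0.3082, 0.0683]
tool_rot: [-0.221, 3.133, -0.0]
contact_force: [0.4, 0.5, -3.1]
opening: 0.0313
grip_force: 60.2
```

```bash
python3 -c "
from h import *
wrench(40)
o=ctrl.get_obs();print(o['opening'],o['tool_rot'])"
```

```text
t 11.75 pos [ 0.5304 -0.3082  0.0678] F [-0.067  0.124 -3.364] M [ 0.0072 -0.0065  0.006 ] sd [0.537 0.519 0.431 0.026 0.026 0.036]
0.031355917968973177 [ 2.20687212e-01 -3.13381405e+00 -9.73276861e-06]
```

>>> jog_arm([
  {"delta_rot":[0,0,0],"linear":[0,0,-0.01],"grip":0.02},
  {"delta_rot":[0,0,0],"linear":[0,0,-0.02],"grip":0.02},
  {"delta_rot":[0,0,0],"linear":[0,0,-0.025],"grip":0.02},
  {"delta_rot":[0,0,2],"linear":[0,0,-0.025],"grip":0.02},
  {"delta_rot":[0,0,4],"linear":[0,0,-0.01],"grip":0.02},
  {"delta_rot":[0,0,6],"linear":[0,0,0],"grip":0.02},
  {"delta_rot":[0,0,6],"linear":[0,0,0],"grip":0.02},
  {"delta_rot":[0,0,6],"linear":[0,0,0],"grip":0.02},
  {"delta_rot":[0,0,6],"linear":[0,0,0],"grip":0.02},
  {"delta_rot":[0,0,6],"linear":[0,0,0],"grip":0.02},
])

```text
t: 12.75
tool_pos: [0.5306, -0.3083, 0.1588]
tool_rot: [0.765, 3.046, -0.001]
contact_force: [1.2, -0.6, -3.3]
opening: 0.0316
grip_force: 60.3
```

>>> jog_arm([
  {"delta_rot":[0,0,6],"linear":[0,0,0],"grip":0.02},
  {"delta_rot":[0,0,6],"linear":[0,0,0],"grip":0.02},
  {"delta_rot":[0,0,6],"linear":[0,0,0],"grip":0.02},
  {"delta_rot":[0,0,6],"linear":[0,0,0],"grip":0.02},
  {"delta_rot":[0,0,6],"linear":[0,0,0],"grip":0.02},
  {"delta_rot":[0,0,6],"linear":[0,0,0],"grip":0.02},
  {"delta_rot":[0,0,6],"linear":[0,0,0],"grip":0.02},
  {"delta_rot":[0,0,6],"linear":[0,0,0],"grip":0.02},
  {"delta_rot":[0,0,5],"linear":[0,0,0],"grip":0.02},
  {"delta_rot":[0,0,2.8],"linear":[0,0,0],"grip":0.02},
])

```text
t: 13.75
tool_pos: [0.5305, -0.3083, 0.1587]
tool_rot: [2.099, 2.336, 0.0]
contact_force: [-0.2, 0.2, -3.5]
opening: 0.0312
grip_force: 60.3
```

>>> jog_arm([
  {"delta_rot":[0,0,3],"linear":[0.02,0.004,0],"grip":0.02},
  {"delta_rot":[0,0,0],"linear":[0.036,0.0085,0],"grip":0.02},
  {"delta_rot":[0,0,0],"linear":[0.04,0.01,0],"grip":0.02},
  {"delta_rot":[0,0,0],"linear":[0.04,0.01,0],"grip":0.02},
  {"delta_rot":[0,0,0],"linear":[0.04,0.01,0],"grip":0.02},
  {"delta_rot":[0,0,0],"linear":[0.04,0.01,0],"grip":0.02},
  {"delta_rot":[0,0,0],"linear":[0.04,0.01,0],"grip":0.02},
  {"delta_rot":[0,0,0],"linear":[0.036,0.0085,0],"grip":0.02},
  {"delta_rot":[0,0,0],"linear":[0.03,0.0075,0],"grip":0.02},
  {"delta_rot":[0,0,0],"linear":[0.02,0.004,0],"grip":0.02},
])

```text
t: 14.75
tool_pos: [0.5927, 0.0403, 0.1589]
tool_rot: [2.155, 2.285, 0.002]
contact_force: [-0.0, -1.2, -3.8]
opening: 0.0312
grip_force: 60.3
```

```bash
python3 - <<'E'
from h import *
from scipy.spatial.transform import Rotation as Ro
o=ctrl.get_obs();R=Ro.from_rotvec(o["tool_rot"]).as_matrix();print(o["t"],o["tool_pos"],R.round(4)[:, :2].T,np.degrees(np.arctan2(R[1,1],R[0,1])))
for n in("scene","top"):
    p,d=ctrl.get_image(n);cv2.imwrite(f"pics/{n}1.png",p[:,:,::-1]);np.savez(f"{n}1.npz",p=p,d=d)
s=cv2.imread("pics/scene1.png")[120:270,290:490];t=cv2.imread("pics/top1.png")[130:230,200:350]
o=np.zeros((600,800,3),np.uint8);o[:300,:400]=cv2.resize(s,(400,300),interpolation=2);o[300:600,:450]=cv2.resize(t,(450,300),interpolation=2)
cv2.imwrite("pics/c1.png",o)
# jig yaw from first pictures: long low edge of plate, via Canny + line fit
t0=np.load("top0.npz")["p"];h=cv2.cvtColor(t0,cv2.COLOR_RGB2HSV)
w=((h[...,1]<60)&(h[...,2]>130)).astype(np.uint8)
g=t0[...,0].astype(float)
pts=[]
for u in range(222,298):
    col=g[208:228,u]; k=np.argmin(np.diff(col)); 
    a=-np.diff(col); a[a<15]=0
    if a.sum()>0: 
        i=np.arange(len(a)); m=abs(i-k)<=2; pts.append(ray("top",u,208.5+(a*i*m).sum()/(a*m).sum(),.01))
pts=np.array(pts);c=cv2.fitLine((pts[:,:2]).astype(np.float32),cv2.DIST_HUBER,0,.001,.001).ravel();print("front edge dir",c,"yaw",np.degrees(np.arctan2(-c[0],c[1])))
E
```

```text
14.75 [0.59266816 0.040317   0.15885909] [[-5.860e-02  9.983e-01  3.000e-04]
 [ 9.983e-01  5.860e-02  1.300e-03]] 3.3621816905598565
front edge dir [ 0.01834607 -0.9998317   0.47398102  0.13942973] yaw -178.94879
```

View pics/c1.png

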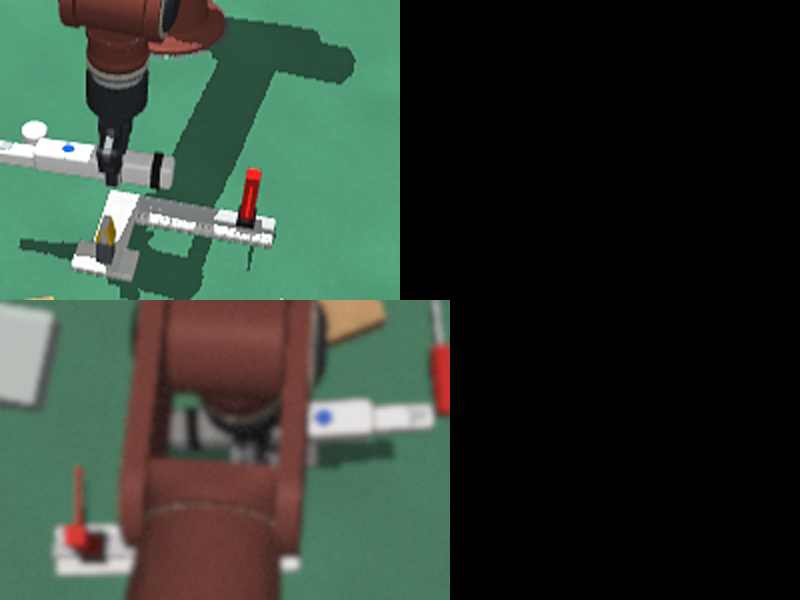

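>>> jog_arm([
  {"delta_rot":[0,0,0],"linear":[-0.0035,0.01,0],"grip":0.02},
  {"delta_rot":[0,0,0],"linear":[-0.004,0.0099,0],"grip":0.02},
  {"delta_rot":[0,0,1.5],"linear":[0,0,0.01],"grip":0.02},
  {"delta_rot":[0,0,1],"linear":[0,0,0.015],"grip":0.02},
  {"delta_rot":[0,0,0],"linear":[0,0,0.015],"grip":0.02},
  {"delta_rot":[0,0,0],"linear":[0,0,0.012],"grip":0.02},
  {"delta_rot":[0,0,0],"linear":[0,0,0.007],"grip":0.02},
  {"delta_rot":[0,0,0],"linear":[0,0,0],"grip":0.02},
  {"delta_rot":[0,0,0],"linear":[0,0,0],"grip":0.02},
])

```text
t: 15.75
tool_pos: [0.6127, 0.0317, 0.0989]
tool_rot: [2.207, 2.236, 0.0]
contact_force: [0.4, 0.2, -3.0]
opening: 0.0313
grip_force: 60.4
```

```bash
python3 - <<'E'
from h import *
from scipy.spatial.transform import Rotation as Ro
w=wrench(20)
o=ctrl.get_obs();R=Ro.from_rotvec(o["tool_rot"]).as_matrix();print(o["tool_pos"],np.degrees(np.arctan2(R[1,1],R[0,1])))
p,d=ctrl.get_image("scene");np.savez("scene2.npz",p=p,d=d);cv2.imwrite("pics/c2.png",cv2.resize(p[170:260,290:440],None,fx=5,fy=5,interpolation=2)[:,:,::-1])
E
```

```text
t 16.75 pos [0.6126 0.0317 0.0988] F [ 0.023  0.043 -3.246] M [ 0.0026 -0.0131  0.0095] sd [0.566 0.445 0.451 0.019 0.03  0.021]
[0.61260996 0.03166777 0.09878777] 0.7556856360195255
```

View pics/c2.png

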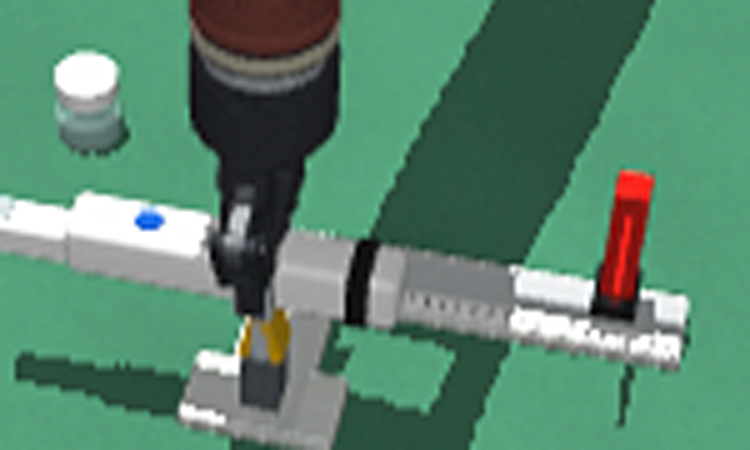

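The wand is held level over the jig with its tail toward the pointer. The finger is at (255,270) and the fulcrum at (265,340) in the crop, so it needs about 3.5 mm more toward +y.

>>> jog_arm([
  {"delta_rot":[0,0,0],"linear":[0.0035,0,0],"grip":0.02},
  {"delta_rot":[0,0,0],"linear":[0,0,0.004],"grip":0.02},
  {"delta_rot":[0,0,0],"linear":[0,0,0.003],"grip":0.02},
  {"delta_rot":[0,0,0],"linear":[0,0,0.002],"grip":0.02},
  {"delta_rot":[0,0,0],"linear":[0,0,0.001],"grip":0.02},
  {"delta_rot":[0,0,0],"linear":[0,0,0.001],"grip":0.02},
  {"delta_rot":[0,0,0],"linear":[0,0,0.001],"grip":0.02},
  {"delta_rot":[0,0,0],"linear":[0,0,0.001],"grip":0.02},
  {"delta_rot":[0,0,0],"linear":[0,0,0],"grip":0.02},
])

```text
t: 17.7
tool_pos: [0.6125, 0.0351, 0.0862]
tool_rot: [-2.207, -2.236, 0.0]
contact_force: [-2.2, -0.2, -0.3]
opening: 0.0313
grip_force: 60.5
```

```bash
python3 -c "
from h import *
wrench(20)"
```

```text
t 18.7 pos [0.6126 0.0352 0.0858] F [-2.461 -0.176  0.595] M [-0.0567  0.4034 -0.0054] sd [0.429 0.538 0.598 0.03  0.026 0.041]
```

>>> jog_arm([
  {"delta_rot":[0,0,0],"linear":[0,0,-0.001],"grip":0.02},
  {"delta_rot":[0,0,0],"linear":[0,0,0],"grip":0.02},
])

```text
t: 18.9
tool_pos: [0.6127, 0.0352, 0.0868]
tool_rot: [2.207, 2.236, 0.001]
contact_force: [-1.6, -1.2, -1.7]
opening: 0.0313
grip_force: 60.5
```

```bash
python3 -c "
from h import *
wrench(12)
p,d=ctrl.get_image('scene')
cv2.imwrite('pics/c3.png',cv2.resize(p[195:255,310:380],None,fx=8,fy=8,interpolation=2)[:,:,::-1])"
```

```text
t 19.5 pos [0.6127 0.0352 0.0869] F [-0.543 -0.413 -1.507] M [-0.0633  0.0861 -0.0031] sd [0.424 0.496 0.515 0.026 0.054 0.014]
```

View pics/c3.png

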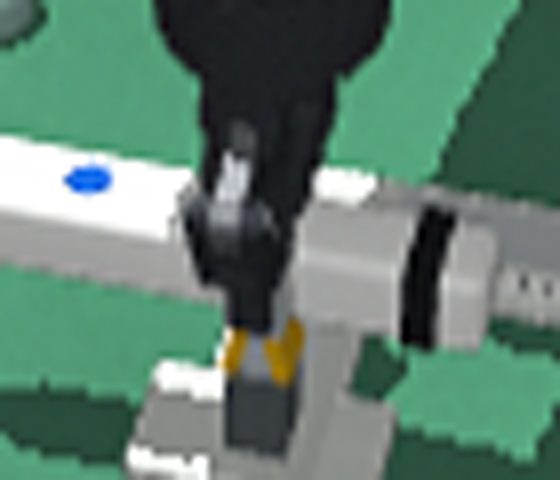

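Fx falls as the load falls, so this is friction rather than a finger collision. The crop shows the wand sitting over the fulcrum at (262,350) with the finger at (250,320). I'll press moderately (about 7 N) to locate the fulcrum by moment.

>>> jog_arm([
  {"delta_rot":[0,0,0],"linear":[0,0,0.001],"grip":0.02},
  {"delta_rot":[0,0,0],"linear":[0,0,0.001],"grip":0.02},
  {"delta_rot":[0,0,0],"linear":[0,0,0.0005],"grip":0.02},
  {"delta_rot":[0,0,0],"linear":[0,0,0],"grip":0.02},
])

```text
t: 19.95
tool_pos: [0.6127, 0.0352, 0.0848]
tool_rot: [2.207, 2.236, 0.0]
contact_force: [-2.0, -1.2, 3.0]
opening: 0.0313
grip_force: 60.8
```

```bash
python3 -c "
from h import *
wrench(30)"
```

```text
t 21.45 pos [0.6127 0.0352 0.0844] F [-1.246 -0.126  3.194] M [-0.0336  0.2211  0.0015] sd [0.725 0.474 0.525 0.033 0.082 0.025]
```

>>> jog_arm([
  {"delta_rot":[0,0,0],"linear":[0,0,-0.0008],"grip":0.02},
  {"delta_rot":[0,0,0],"linear":[0,0,-0.0009],"grip":0.02},
  {"delta_rot":[0,0,0],"linear":[0,0,0],"grip":0.02},
  {"delta_rot":[0,0,0],"linear":[0,0,0],"grip":0.02},
  {"delta_rot":[0,0,0],"linear":[0,0,0],"grip":0.0315},
  {"delta_rot":[0,0,0],"linear":[0,0,0],"grip":0.033},
  {"delta_rot":[0,0,0],"linear":[0,0,0],"grip":0.035},
], newtons=20)

```text
t: 22.15
tool_pos: [0.6119, 0.0352, 0.0855]
tool_rot: [-2.206, -2.235, 0.002]
contact_force: [0.5, 0.0, -0.1]
opening: 0.0355
grip_force: 0.0
```

```bash
python3 -c "
from h import *
wrench(6)
p,d=ctrl.get_image('scene');np.savez('scene4.npz',p=p,d=d)
cv2.imwrite('pics/c4.png',cv2.resize(p[170:260,290:440],None,fx=5,fy=5,interpolation=2)[:,:,::-1]);print(ctrl.get_obs()['opening'])"
```

```text
t 22.45 pos [0.6124 0.0352 0.0858] F [ 0.127 -0.384  0.271] M [-0.0106 -0.0112  0.0003] sd [0.221 0.31  0.317 0.032 0.024 0.024]
0.03466777533819282
```

View pics/c4.png

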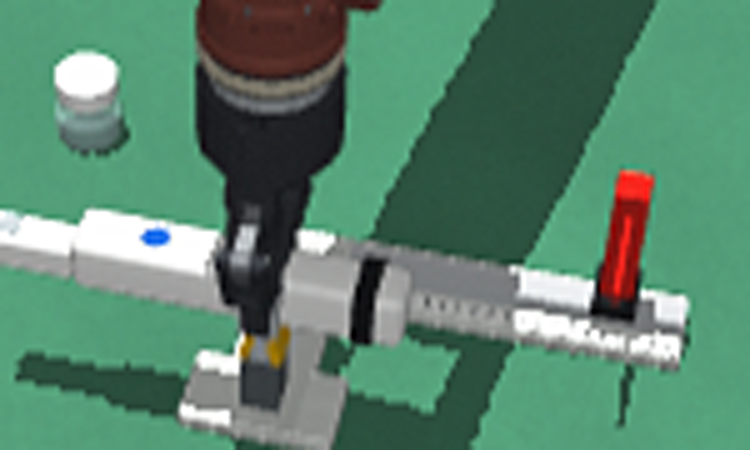

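The wand is free (0 N grip) and stays level on the fulcrum. I'll open wider and withdraw straight up.

>>> jog_arm([
  {"delta_rot":[0,0,0],"linear":[0,0,0],"grip":0.045},
  {"delta_rot":[0,0,0],"linear":[0,0,0],"grip":0.055},
  {"delta_rot":[0,0,0],"linear":[0,0,0],"grip":0.06},
  {"delta_rot":[0,0,0],"linear":[0,0,-0.005],"grip":0.06},
  {"delta_rot":[0,0,0],"linear":[0,0,-0.015],"grip":0.06},
  {"delta_rot":[0,0,0],"linear":[0,0,-0.025],"grip":0.06},
  {"delta_rot":[0,0,0],"linear":[0,0,-0.03],"grip":0.06},
  {"delta_rot":[0,0,0],"linear":[0,0,-0.03],"grip":0.06},
  {"delta_rot":[0,0,0],"linear":[0,0,-0.03],"grip":0.06},
  {"delta_rot":[0,0,0],"linear":[0,0,-0.01],"grip":0.06},
])

```text
t: 23.5
tool_pos: [0.6146, 0.0351, 0.2371]
tool_rot: [2.202, 2.231, 0.009]
contact_force: [-0.1, 0.9, 0.2]
opening: 0.0598
grip_force: 0.0
```

>>> jog_arm([
  {"delta_rot":[0,0,0],"linear":[0.018,-0.011,0],"grip":0.06},
  {"delta_rot":[0,0,0],"linear":[0.036,-0.022,0],"grip":0.06},
  {"delta_rot":[0,0,0],"linear":[0.036,-0.022,0],"grip":0.06},
  {"delta_rot":[0,0,0],"linear":[0.036,-0.022,0],"grip":0.06},
  {"delta_rot":[0,0,0],"linear":[0.036,-0.022,0],"grip":0.06},
  {"delta_rot":[0,0,0],"linear":[0.018,-0.011,0],"grip":0.06},
  {"delta_rot":[0,0,-6],"linear":[0,0,0],"grip":0.06},
  {"delta_rot":[0,0,-6],"linear":[0,0,0],"grip":0.06},
  {"delta_rot":[0,0,-6],"linear":[0,0,0],"grip":0.06},
  {"delta_rot":[0,0,-6],"linear":[0,0,0],"grip":0.06},
])

```text
t: 24.5
tool_pos: [0.4982, 0.2143, 0.2288]
tool_rot: [-1.685, -2.648, 0.004]
contact_force: [-0.1, 0.2, 0.2]
opening: 0.06
grip_force: 0.0
```

>>> jog_arm([
  {"delta_rot":[0,0,-6],"linear":[0,0,0],"grip":0.06},
  {"delta_rot":[0,0,-6],"linear":[0,0,0],"grip":0.06},
  {"delta_rot":[0,0,-6],"linear":[0,0,0],"grip":0.06},
  {"delta_rot":[0,0,-6],"linear":[0,0,0],"grip":0.06},
  {"delta_rot":[0,0,-6],"linear":[0,0,0],"grip":0.06},
  {"delta_rot":[0,0,-6],"linear":[0,0,0],"grip":0.06},
  {"delta_rot":[0,0,-6],"linear":[0,0,0],"grip":0.06},
  {"delta_rot":[0,0,-6],"linear":[0,0,0],"grip":0.06},
  {"delta_rot":[0,0,-6],"linear":[0,0,0],"grip":0.06},
  {"delta_rot":[0,0,-6],"linear":[0,0,0],"grip":0.06},
])

```text
t: 25.5
tool_pos: [0.4983, 0.2142, 0.2288]
tool_rot: [-0.136, -3.135, 0.001]
contact_force: [0.8, 0.8, -0.4]
opening: 0.0601
grip_force: 0.0
```

```bash
python3 - <<'E'
from h import *
from scipy.spatial.transform import Rotation as Ro
for n in("scene","top"):
    p,d=ctrl.get_image(n);np.savez(f"{n}5.npz",p=p,d=d);cv2.imwrite(f"pics/{n}5.png",p[:,:,::-1])
    P=cloud(n,d); a=P[(P[...,2]>.075)&(P[...,2]<.135)&(abs(P[...,0]-.613)<.03)&(P[...,1]<.17)&(P[...,1]>-.2)]
    if len(a): 
        print(n,len(a),a.min(0),a.max(0)); b=a[a[:,2]>.118];print(" top",len(b),b.min(0),b.max(0),np.polyfit(b[:,1],b[:,0],1) if len(b)>5 else"",np.polyfit(b[:,1],b[:,2],1) if len(b)>5 else"")
o=ctrl.get_obs();R=Ro.from_rotvec(o["tool_rot"]).as_matrix();print(o["t"],o["tool_pos"],np.degrees(np.arctan2(R[1,1],R[0,1])))
s=cv2.imread("pics/scene5.png")[160:260,280:450];t=cv2.imread("pics/top5.png")[140:230,200:350]
c=np.zeros((600,680,3),np.uint8);c[:360,:612]=cv2.resize(s,(612,360),interpolation=2);c[360:,:400]=cv2.resize(t,(400,240),interpolation=2);cv2.imwrite("pics/c5.png",c)
E
```

```text
scene 1278 [ 0.59471971 -0.12378054  0.07508075] [0.63321656 0.1146756  0.13035164]
 top 601 [ 0.59520336 -0.07025759  0.11801204] [0.63222327 0.1146756  0.13035164] [-0.01665722  0.61627827] [-0.00557979  0.12314613]
top 965 [ 0.59496054 -0.1225401   0.08939677] [0.62891486 0.11376053 0.13148834]
 top 677 [ 0.59496054 -0.11569695  0.1182376 ] [0.62891486 0.11376053 0.13148834] [-0.01599478  0.61227609] [-0.00080047  0.12392485]
25.6 [0.4985212  0.21411977 0.22901392] 84.7818637495673
```

View pics/c5.png

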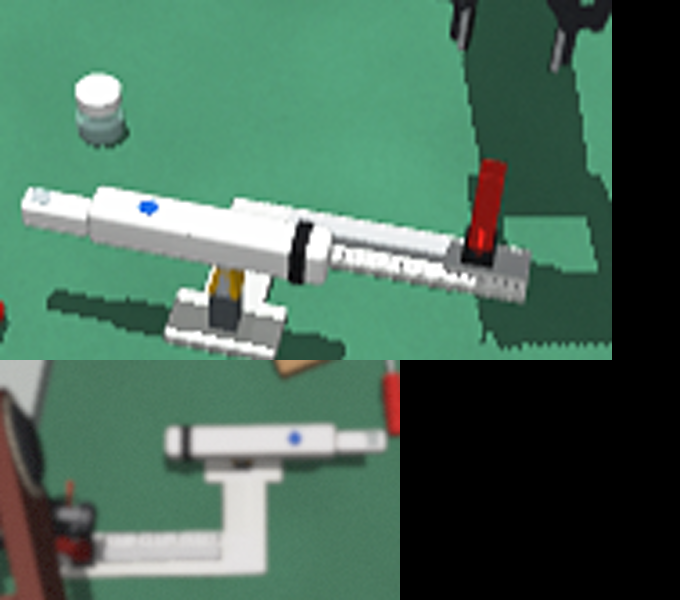

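The picture shows the wand level on the fulcrum, tail band at crop (300,250), pointer at (480,240). Next, grip the pointer.

>>> jog_arm([
  {"delta_rot":[0,0,-6],"linear":[0,0,0],"grip":0.06},
  {"delta_rot":[0,0,0],"linear":[-0.002,0.0035,0.02],"grip":0.06},
  {"delta_rot":[0,0,0],"linear":[0,0,0.025],"grip":0.06},
  {"delta_rot":[0,0,0],"linear":[0,0,0.025],"grip":0.06},
  {"delta_rot":[0,0,0],"linear":[0,0,0.025],"grip":0.06},
  {"delta_rot":[0,0,0],"linear":[0,0,0.02],"grip":0.06},
  {"delta_rot":[0,0,0],"linear":[0,0,0.012],"grip":0.06},
  {"delta_rot":[0,0,0],"linear":[0,0,0.007],"grip":0.06},
  {"delta_rot":[0,0,0],"linear":[0,0,0],"grip":0.03},
  {"delta_rot":[0,0,0],"linear":[0,0,0],"grip":0.024},
], newtons=20)

```text
t: 26.6
tool_pos: [0.5027, 0.2175, 0.0979]
tool_rot: [-0.02, 3.14, 0.001]
contact_force: [0.8, 0.2, -0.3]
opening: 0.032
grip_force: 0.0
```

>>> jog_arm([
  {"delta_rot":[0,0,0],"linear":[0,0,0],"grip":0.015},
  {"delta_rot":[0,0,0],"linear":[0,0,0],"grip":0.015},
  {"delta_rot":[0,0,0],"linear":[0,0,0],"grip":0.015},
  {"delta_rot":[0,0,0],"linear":[0,0,0],"grip":0.015},
])

```text
t: 27.0
tool_pos: [0.503, 0.2175, 0.0984]
tool_rot: [-0.021, 3.139, 0.001]
contact_force: [-1.0, -0.4, 5.6]
opening: 0.0193
grip_force: 24.0
```

>>> jog_arm([
  {"delta_rot":[0,0,0],"linear":[0,-0.005,0],"grip":0.015},
  {"delta_rot":[0,0,0],"linear":[0,-0.011,0],"grip":0.015},
  {"delta_rot":[0,0,0],"linear":[0,-0.012,0],"grip":0.015},
  {"delta_rot":[0,0,0],"linear":[0,-0.012,0],"grip":0.015},
  {"delta_rot":[0,0,0],"linear":[0,-0.012,0],"grip":0.015},
  {"delta_rot":[0,0,0],"linear":[0,-0.012,0],"grip":0.015},
  {"delta_rot":[0,0,0],"linear":[0,-0.012,0],"grip":0.015},
  {"delta_rot":[0,0,0],"linear":[0,-0.012,0],"grip":0.015},
  {"delta_rot":[0,0,0],"linear":[0,-0.009,0],"grip":0.015},
  {"delta_rot":[0,0,0],"linear":[0,-0.004,0],"grip":0.015},
])

```text
t: 28.0
tool_pos: [0.5048, 0.1157, 0.0984]
tool_rot: [-0.019, 3.138, 0.001]
contact_force: [1.6, 2.2, 5.1]
opening: 0.0194
grip_force: 24.0
```

```bash
cat >m.py <<'E'
from h import *
o=ctrl.get_obs();print(o["t"],o["tool_pos"],o["contact_force"],o["opening"])
for n in("scene","top"):
    p,d=ctrl.get_image(n);h=cv2.cvtColor(p,cv2.COLOR_RGB2HSV);P=cloud(n,d)
    cv2.imwrite(f"pics/m_{n}.png",p[:,:,::-1])
    b=(P[...,2]>.085)&(P[...,2]<.135)&(abs(P[...,0]-.613)<.03)&(P[...,1]<.2)&(h[...,1]<110);a=P[b]
    bins=[a[abs(a[:,0]-x)<.004,1].max() for x in(.603,.609,.615,.621)]
    print(n,"tail y",np.round(bins,4),"nose",a[:,1].min().round(4),"z tilt",np.polyfit(a[a[:,2]>.118,1],a[a[:,2]>.118,2],1).round(4))
    r=((h[...,0]<8)|(h[...,0]>172))&(h[...,1]>110)&(h[...,2]>60)&(P[...,0]>.525)&(P[...,0]<.59)&(P[...,1]>.05)&(P[...,1]<.26)&(P[...,2]>.09)&(P[...,2]<.112)
    q=P[r]
    if len(q):
        print(" arm",len(q),q.mean(0).round(4),q.min(0).round(4),q.max(0).round(4))
        v,u=np.nonzero(r);X=np.array([ray(n,*k,.105 if n=="top" else .1) for k in zip(u,v)]);print("  rays mean",X.mean(0).round(4),np.polyfit(X[:,0],X[:,1],1).round(3))
E
python3 m.py
```

```text
28.0 [0.50482457 0.11574554 0.09843367] [1.5826781  2.24800717 5.08246181] 0.019405362096627098
scene tail y [0.1147 0.1143 0.1147 0.1145] nose -0.1251 z tilt [-0.0024  0.1231]
 arm 20 [0.5498 0.1192 0.102 ] [0.5252 0.1174 0.0946] [0.5732 0.1204 0.1065]
  rays mean [0.5478 0.1189 0.1   ] [0.027 0.104]
top tail y [0.0903 0.0931 0.1137 0.1136] nose -0.1226 z tilt [0.0009 0.1239]
```

>>> jog_arm([
  {"delta_rot":[0,0,0],"linear":[0,-0.002,0],"grip":0.015},
  {"delta_rot":[0,0,0],"linear":[0,-0.0017,0],"grip":0.015},
  {"delta_rot":[0,0,0],"linear":[0,0,0],"grip":0.015},
  {"delta_rot":[0,0,0],"linear":[0,0,0],"grip":0.03},
  {"delta_rot":[0,0,0],"linear":[0,0,0],"grip":0.045},
  {"delta_rot":[0,0,0],"linear":[0,0,0],"grip":0.06},
  {"delta_rot":[0,0,0],"linear":[0,0,-0.02],"grip":0.06},
  {"delta_rot":[0,0,0],"linear":[0,0,-0.04],"grip":0.06},
  {"delta_rot":[0,0,0],"linear":[0,0,-0.04],"grip":0.06},
])

```text
t: 29.0
tool_pos: [0.5023, 0.1124, 0.1965]
tool_rot: [0.021, -3.138, 0.001]
contact_force: [1.0, -0.3, 0.4]
opening: 0.0599
grip_force: 0.0
```

>>> jog_arm([
  {"delta_rot":[0,0,0],"linear":[0,0.03,0],"grip":0.06},
  {"delta_rot":[0,0,0],"linear":[0,0.04,0],"grip":0.06},
  {"delta_rot":[0,0,0],"linear":[0,0.04,0],"grip":0.06},
  {"delta_rot":[0,0,0],"linear":[0,0.04,0],"grip":0.06},
  {"delta_rot":[0,0,0],"linear":[0,0.04,0],"grip":0.06},
  {"delta_rot":[0,0,0],"linear":[0,0.03,0],"grip":0.06},
])

```text
t: 29.6
tool_pos: [0.4999, 0.3345, 0.1962]
tool_rot: [0.023, -3.14, 0.0]
contact_force: [0.4, -0.9, 0.3]
opening: 0.0598
grip_force: 0.0
```

```bash
python3 m.py; python3 - <<'E'
import cv2,numpy as np
s=cv2.imread("pics/m_scene.png")[185:255,340:440];t=cv2.imread("pics/m_top.png")[155:225,230:330]
cv2.imwrite("pics/c6.png",np.vstack([cv2.resize(k,None,fx=4.2,fy=4.2,interpolation=1) for k in(s,t)]))
E
```

```text
29.6 [0.49986918 0.33451824 0.19624545] [ 0.43721696 -0.89738174  0.25924921] 0.05980509167876115
scene tail y [0.1144 0.1144 0.1148 0.1148] nose -0.1241 z tilt [-0.0033  0.123 ]
 arm 21 [0.552  0.1155 0.1023] [0.5253 0.1139 0.0938] [0.5725 0.117  0.1074]
  rays mean [0.5497 0.1152 0.1   ] [0.026 0.101]
top tail y [0.1134 0.1136 0.1138 0.1141] nose -0.1224 z tilt [-0.0015  0.124 ]
```

View pics/c6.png

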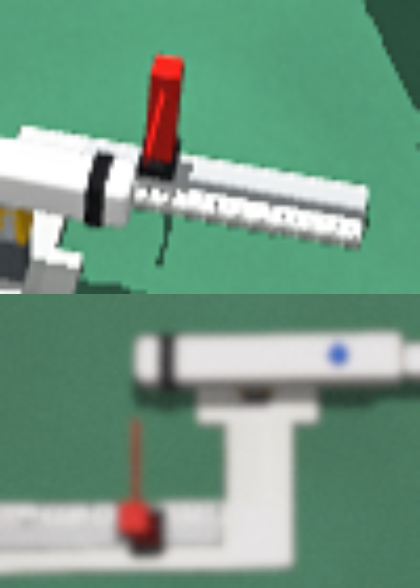

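The picture shows the arm tip at crop (135,420) and the wand's tail edge at about (135,360), so they are nearly level. A sub-pixel check follows.

```bash
python3 - <<'E'
from h import *
p=cv2.imread("pics/m_top.png").astype(float)[:,:,::-1]
red=np.clip(p[...,0]-p[...,1]-0,0,None)
Y=[];T=[]
for v in range(256-70,274-70+0):
    row=red[v,250:276].copy(); row-=np.median(row)
    row[row<12]=0
    if row.sum()>20: X=ray("top",250+(row*np.arange(26)).sum()/row.sum(),v,.105);Y.append(X[:2])
Y=np.array(Y);print("arm",Y.round(4).tolist())
for v in range(166,177):
    g=p[v,252:268,0]+p[v,252:268,2]*1; lo,hi=g[:5].mean(),g[-5:].mean(); hi=np.median(g[-6:]) 
    m=(lo+hi)/2;i=np.argmax(g>m); u=252+i-1+(m-g[i-1])/(g[i]-g[i-1]); T.append([v,lo,hi,*ray("top",u,v,.122)[:2]])
print(np.round(T,4).tolist())
# scene: tail end-face corner and arm pixels
q=cv2.imread("pics/m_scene.png").astype(float)[:,:,::-1]
E
```

```text
arm [[0.5656, 0.1156], [0.5626, 0.1155], [0.5596, 0.1155], [0.5567, 0.1154], [0.5537, 0.1154], [0.5507, 0.1153], [0.5478, 0.1153], [0.5448, 0.1151], [0.5419, 0.1151], [0.5389, 0.1151], [0.536, 0.115], [0.533, 0.115], [0.5301, 0.1149], [0.5271, 0.1148], [0.5242, 0.1148], [0.5213, 0.1147], [0.5183, 0.1147], [0.5154, 0.114]]
[[166.0, 175.2, 389.5, 0.6212, 0.1141], [167.0, 174.2, 421.0, 0.6183, 0.1146], [168.0, 173.8, 426.5, 0.6153, 0.1147], [169.0, 174.6, 427.5, 0.6123, 0.1148], [170.0, 174.0, 427.0, 0.6094, 0.1148], [171.0, 172.0, 429.5, 0.6064, 0.1146], [172.0, 175.8, 427.5, 0.6034, 0.1145], [173.0, 175.4, 413.0, 0.6005, 0.1142], [174.0, 174.8, 368.5, 0.5975, 0.1134], [175.0, 175.8, 288.0, 0.5946, 0.112], [176.0, 172.0, 194.0, 0.5916, 0.1098]]
```

Both views put the pointer about 1–1.5 mm past the tail. I'll re-grip and trim it by 1.3 mm.

>>> jog_arm([
  {"delta_rot":[0,0,0],"linear":[0,-0.03,0],"grip":0.06},
  {"delta_rot":[0,0,0],"linear":[0,-0.04,0],"grip":0.06},
  {"delta_rot":[0,0,0],"linear":[0,-0.04,0],"grip":0.06},
  {"delta_rot":[0,0,0],"linear":[0,-0.04,0],"grip":0.06},
  {"delta_rot":[0,0,0],"linear":[0,-0.04,0],"grip":0.06},
  {"delta_rot":[0,0,0],"linear":[0,-0.03,0],"grip":0.06},
  {"delta_rot":[0,0,0],"linear":[0,0,0.03],"grip":0.06},
  {"delta_rot":[0,0,0],"linear":[0,0,0.03],"grip":0.06},
  {"delta_rot":[0,0,0],"linear":[0,0,0.025],"grip":0.06},
  {"delta_rot":[0,0,0],"linear":[0,0,0.015],"grip":0.06},
])

```text
t: 30.7
tool_pos: [0.5016, 0.1115, 0.0942]
tool_rot: [0.019, -3.137, 0.001]
contact_force: [0.4, 0.6, 0.3]
opening: 0.0597
grip_force: 0.0
```

>>> jog_arm([
  {"delta_rot":[0,0,0],"linear":[0,0,0],"grip":0.03},
  {"delta_rot":[0,0,0],"linear":[0,0,0],"grip":0.015},
  {"delta_rot":[0,0,0],"linear":[0,0,0],"grip":0.015},
  {"delta_rot":[0,0,0],"linear":[0,0,0],"grip":0.015},
  {"delta_rot":[0,0,0],"linear":[0,0,0],"grip":0.015},
])

```text
t: 31.2
tool_pos: [0.5047, 0.1126, 0.0987]
tool_rot: [-0.021, 3.139, -0.0]
contact_force: [-1.5, -0.6, 3.7]
opening: 0.0193
grip_force: 24.3
```

>>> jog_arm([
  {"delta_rot":[0,0,0],"linear":[0,-0.0013,0],"grip":0.015},
  {"delta_rot":[0,0,0],"linear":[0,0,0],"grip":0.015},
  {"delta_rot":[0,0,0],"linear":[0,0,0],"grip":0.03},
  {"delta_rot":[0,0,0],"linear":[0,0,0],"grip":0.045},
  {"delta_rot":[0,0,0],"linear":[0,0,0],"grip":0.06},
  {"delta_rot":[0,0,0],"linear":[0,0,0],"grip":0.06},
  {"delta_rot":[0,0,0],"linear":[0,0,-0.02],"grip":0.06},
  {"delta_rot":[0,0,0],"linear":[0,0,-0.04],"grip":0.06},
  {"delta_rot":[0,0,0],"linear":[0,0,-0.04],"grip":0.06},
])

```text
t: 32.1
tool_pos: [0.5025, 0.1111, 0.1968]
tool_rot: [0.021, -3.138, 0.0]
contact_force: [0.1, 1.1, 0.7]
opening: 0.0599
grip_force: 0.0
```

>>> jog_arm([
  {"delta_rot":[0,0,0],"linear":[0,0.03,0],"grip":0.06},
  {"delta_rot":[0,0,0],"linear":[0,0.04,0],"grip":0.06},
  {"delta_rot":[0,0,0],"linear":[0,0.04,0],"grip":0.06},
  {"delta_rot":[0,0,0],"linear":[0,0.04,0],"grip":0.06},
  {"delta_rot":[0,0,0],"linear":[0,0.04,0],"grip":0.06},
  {"delta_rot":[0,0,0],"linear":[0,0.03,0],"grip":0.06},
])

```text
t: 32.7
tool_pos: [0.5001, 0.3333, 0.1967]
tool_rot: [0.023, -3.141, -0.0]
contact_force: [0.2, -0.1, 1.0]
opening: 0.0601
grip_force: 0.0
```

```bash
python3 m.py; python3 - <<'E'
from h import *
p=cv2.imread("pics/m_top.png").astype(float)[:,:,::-1]
red=np.clip(p[...,0]-p[...,1],0,None)
for v in(188,192,196):
    row=red[v,250:276].copy(); row-=np.median(row);row[row<12]=0
    print(ray("top",250+(row*np.arange(26)).sum()/row.sum(),v,.105).round(4))
E
```

```text
32.7 [0.5001207  0.33334424 0.19666617] [ 0.2160631  -0.1291854   1.02666564] 0.06008482607737629
scene tail y [0.1144 0.1142 0.1149 0.1149] nose -0.124 z tilt [-0.0074  0.1231]
 arm 21 [0.5528 0.1148 0.1036] [0.5267 0.1133 0.0947] [0.5709 0.1165 0.1078]
  rays mean [0.5492 0.1143 0.1   ] [0.022 0.102]
top tail y [0.1133 0.1133 0.1139 0.1136] nose -0.1228 z tilt [-0.0017  0.124 ]
 arm 10 [0.5405 0.1142 0.1045] [0.527  0.1137 0.1   ] [0.5539 0.1149 0.1067]
  rays mean [0.5404 0.1141 0.105 ] [0.021 0.103]
[0.5596 0.1134 0.105 ]
[0.5478 0.1138 0.105 ]
[0.536  0.1135 0.105 ]
```

```bash
python3 -c "
from station import ctrl
print(ctrl.finish_job())"
```

```text
the job is handed in; nothing more can be done
None
```

The job is handed in at about 33 s of the 72 s: the white wand balances level across the fulcrum with its tail on the pointer's side, the red pointer is set level with the tail end to within about 1 mm by camera, and the arm is clear of everything.

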